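# Clear the carriage's turntable, unlatch the tow bar and hold it up

### The arm

A 6-joint arm with a two-finger parallel gripper is mounted at the origin on the work surface. World frame = base frame: x ahead of the robot, y to its left, z up, the work surface at z = 0. Lengths are in m, angles in degrees, forces in N, time in s.
With the tool pointing down it reaches from about 0.225 to 0.875 m from the base axis. Payload 3.4 kg.
Tool frame: the origin (TCP) lies midway between the tips of the shut fingers; the grasp point (between the pads) lies 19 mm behind it; z points along the fingers, x is the direction in which the jaws open and shut, and the axes are right-handed (so a half turn about z gives the same grasp; the last joint's range is limited). The gripper opens to 85 mm and grips with 20 to 120 N. Pads are 22 mm wide; open, the fingers measure 114 mm over their backs; the gripper's body (76 mm by 85 mm) begins 54 mm behind the grasp point. The pads swing forward as they close: fully open they stand 13 mm farther back than shut.
Start: joints at [-80.214, 15.808, 86.224, -0, 77.962, -6.933], TCP at [0.165, -0.551, 0.231] pointing down, gripper open.
Joint ranges: [-165.64, 165.64], [-43.16, 119.46], [12.63, 154.43], [-67.54, 247.53], [6.08, 155.33], [-154.97, 154.97]. Speed limits (degrees/s): [147.25, 147.25, 180, 180, 180, 180].

### API

Orientations are given as a 3x3 rotation matrix whose columns are the frame's x, y, z axes.
In Python, from rig import bot, snapshot, camera_model, order gives the robot as it stands.
- The arm moves only by the tool arm_command, never from a script. Its arguments are lists of equal length, an entry for each row: "rotation": the turn, a rotation vector about the world's x, y, z in degrees, a list of three; "linear": the shift along the world's x, y, z in m, a list of three; "hand": the closure, from -1 (fully open) to 1 (shut), so that 0 is half open. A call has 1 to 8 rows; each row shifts and turns the commanded pose from where the row before left it; what a row does not reach is not made up. A row lasts 1/12 s, in which the tool goes at most 41.7 mm and 7.16 degrees, less where a joint would pass 70% of its speed; a pose out of reach is approached as far as the arm can. A call is refused whole if a number of a shift passes 0.0417 or a number of a turn 7.16, either way. A call with a gripper value outside its range is refused whole. The fingers move at their own pace and stop on an object; "grip_force" is the grip in N (left out, the last holds). Time passes only in rows, so rows that do not move let the fingers close. It gives the time, the measured TCP pose, the force and the opening at its end, in the units of the state.
- bot.read_state(): the state, without advancing time (a new reading comes with each control period).
- snapshot(name): name is "scene" or "top" or "wrist"; returns the picture (400x640x3 uint8, red, green, blue); there is no depth.
- camera_model(name): a dict with "fx", "fy", "cx", "cy" (pixels), "extrinsics" (4x4, takes a point from world to camera coordinates); the wrist camera has in their place "T_tool_cam" (4x4, takes a point from camera to tool coordinates, whose origin is the TCP and whose axes are the tool frame's). Camera axes: x right, y up, looking along -z (the intrinsics and any distortion apply to the point x, -y, -z); pixel columns grow to the right and rows downward; lengths in m; the calibration is good to about 2 mm. A picture is of the moment at which its call begins: read the wrist's pose just before it. camera_model takes no time and is no camera call.
- order.finish_job(): hands the job in, once; it reports no verdict.
The state is a dict: "clock": time; "q": joint angles; "qd": joint speeds; "joint_efforts": joint torques, N m; "eef_pos": TCP position; "tcp_rot": TCP orientation; "contact_force": force on the tool from outside, world axes, zero at the start; "moment": the same for the moment, N m; "width": finger opening in m.
Only numpy, scipy, OpenCV 4.12 (cv2) and the standard library are available. Lean on these libraries where they do the work, as an engineer would, in place of code of your own. Each camera call takes 0.05 s, during which the arm holds its last target.

### The job

The bench carriage is about to be rolled away: first lift the small white filler pot off the panel on its freely spinning turntable, keep it upright, and stand it in the blue tray. Then pull the red latch tab of the tow-bar coupler straight out sideways against its spring, lift the coupler off the ball and hold the tow bar up with the coupler's mouth at least 40 mm clear above the top of the ball. Finish while still holding it up like that (do not let go), and leave the hardener bottle, the spatula and the wheel chock where they are.

Things in the scene. Friction and masses are not known exactly. Their poses are not given: they have to be found in the camera images.
- carriage: Low grey-blue carriage, fixed, with a steel ball mount bolted to the bench (plate 120 x 90 x 10 mm). Origin on the bench under the ball's centre, z up. Deck 240 mm in x, from y = 219 to 429 mm, top 62 mm high. The tow bar runs from the ball along the carriage's +y to the deck; the latch pulls out along the carriage's +x, away from the robot. Yaw varies by some 20 degrees.
- ball_top (a point): Top of the steel hitch ball (30 mm diameter, centre 52 mm above the bench), 67 mm above the bench; fixed to the carriage, same axes. While coupled the ball is hidden inside the yellow coupler.
- hinge (a point): Middle of the tow bar's hinge at the carriage, 200 mm from the ball along the carriage's +y, 52 mm above the bench; same axes as the carriage. The hinge axis is the carriage's x axis.
- turntable_axis (a point): Centre of the top face of the orange panel, 90 mm above the bench, 320 mm from the ball along the carriage's +y. The panel (170 x 170 x 15 mm, dark filler frame drawn on it) is fixed on an aluminium disc that spins freely about the vertical under light touch. The axes here are the carriage's and do not turn with the panel.
- towbar: Yellow hinged tow bar, coupler and latch, about 0.6 kg. Origin on the hinge axis; axes as the carriage's when level. Square tube 28 mm wide, 26 mm high along -y, ending in the coupler, a hood over the ball 46 mm wide (x), 72 mm long (y), its top 75 mm above the bench. Rests level; turns up to 0.9 rad (coupler end up) and falls back when let go. With the latch shut it cannot rise more than 1 or 2 mm.
- mouth (a point): Centre of the coupler's open lower mouth, 200 mm from the hinge, 30 mm above the bench when level; moves with the bar. 37 mm below the ball's top when coupled; with the bar raised by angle a it has risen about 200 mm x sin(a) (0.50 rad gives about 56 mm clear of the ball's top).
- latch (a joint): Latch pull, m: 0 shut (spring home), grows as the red tab is pulled outward along the tow bar's +x; stop at 0.018. The coupler is free of the ball above 0.011. The spring needs about 4 N at the start and 10 N at the stop, and shuts the latch when let go (harmless once the coupler is above the ball).
- tab (a point): Middle (x, y) of the upright red latch tab, 16 mm below its top edge; when shut 85 mm from the ball's centre along the tow bar's +x, 72 mm above the bench. Axes as the tow bar's. Tab 10 mm thick (x), 30 mm wide (y), 58 mm tall, from 30 mm above the bench; 57 mm of free space to the coupler's side but for a 10 mm rod 37 mm up. Lifting by the tab lifts the bar; both tilt about the hinge.
- pot: Small white filler pot with grey lid, closed, loose, upright: 50 mm diameter, 70 mm tall, about 0.2 kg. Origin at the centre of its underside, z up. Starts standing on the panel on the turntable, up to about 40 mm off its axis.
- tray: Blue square tray on the bench, fixed: 120 x 120 mm outside, 18 mm high, walls and floor 5 mm. Origin at the centre of its underside.
- hardener: Bystander: grey bottle with red cap, 56 mm diameter, 110 mm tall, loose on the bench beyond the tow bar. Origin at the centre of its underside.
- spatula: Bystander: dark-handled spatula 200 mm long, loose, lying flat on the robot's side of the tow bar. Origin under its middle, x along it.
- chock: Bystander: black stepped rubber wheel chock with yellow ridge, 50 x 50 x 32 mm, loose behind a carriage wheel. Origin at the centre of its underside.
There are look-alikes about, which are no part of the job. Of the things that look like the pot, the smallest one is meant.

How it is judged (in metres and radians):
On the way, in this order (a step that is already met when the one before it is completed fails the run):
1. the pot stands upright in the blue tray, let go, with the tow bar still coupled (z of pot in the frame of tray between 0 and 0.01 m and horizontal distance between pot and tray below 0.045 m and angle between pot's own z axis and vertical below 0.12 rad and contact force between the fingers and pot below 0.05 N and linear speed of pot below 0.02 m/s and z of mouth in the frame of ball_top below -0.033 m), for 0.2 s.
2. the latch is pulled open against its spring while the coupler still sits on the ball (value of joint latch above 0.01 m and z of mouth in the frame of ball_top below -0.032 m), for 0.1 s.
3. the coupler's mouth is at least 40 mm above the ball's top (z of mouth in the frame of ball_top above 0.04 m), for 0.2 s.
At the end, for the whole second after the job is handed in: Fingers hold the tow bar or its latch (over 1 N) still, coupler mouth at least 40 mm above the ball's top, nothing else but the hinge carrying it; the pot upright (within 7 degrees) on the tray floor; hardener, spatula and chock within 30 mm of their starts (z of pot in the frame of tray between 0 and 0.01 m and horizontal distance between pot and tray below 0.045 m and angle between pot's own z axis and vertical below 0.12 rad and z of mouth in the frame of ball_top above 0.04 m and angular speed of towbar below 0.1 rad/s and contact force between the fingers and towbar above 1 N and linear speed of pot below 0.02 m/s and contact force between towbar and hardener below 0.1 N and contact force between towbar and spatula below 0.1 N and contact force between towbar and chock below 0.1 N and contact force between towbar and pot below 0.1 N and distance of each of hardener, spatula, chock from where it was at the start of the episode below 0.03 m); the arm keeps its last pose, push and grip.
It fails at once if the hardener is moved by more than 30 mm (distance of hardener from where it was at the start of the episode above 0.03 m).
It fails at once if the spatula is moved by more than 30 mm (distance of spatula from where it was at the start of the episode above 0.03 m).
It fails at once if the chock is moved by more than 30 mm (distance of chock from where it was at the start of the episode above 0.03 m).
It fails at once if the pot is tipped by more than 35 degrees (angle between pot's own z axis and vertical above 0.6 rad).
It also fails if it takes over 54 s, if anything falls off the work surface, if the arm or the gripper's body presses on something with over 40 N, if the wrist force passes 120 N, or if a joint passes its speed limit or range.

## Working session

There is one attempt and no reset: what is moved stays moved. The work goes in short steps, Python scripts to look and compute and a tool call to move; the robot and the scene stay as the last step left them, time stands still between calls to the robot, and variables do not carry over. Pictures are saved under pics/ and viewed, and the job is handed in when it is done.

Besides the shell and the picture viewer there is one more tool, called after "Call:" by a JSON object that holds its "api" and its "payload", one argument or row to a line. arm_command: Moves the arm, as the interface text tells. Its arguments: {"type":"object","properties":{"rotation":{"type":"array"},"linear":{"type":"array"},"hand":{"type":"array"},"grip_force":{"type":"number"}},"required":["rotation","linear","hand"]}

```bash
mkdir -p pics
python3 - <<'E'
from rig import bot, snapshot, camera_model
import cv2
s=bot.read_state(); print(s)
for n in ("scene","top"):
    im=snapshot(n); cv2.imwrite(f"pics/{n}0.png",im[:,:,::-1])
    print(n,camera_model(n))
print(camera_model("wrist"))
E
```

```text
{'clock': 0.0, 'q': array([-8.02124813e+01,  1.58494351e+01,  8.62961551e+01, -3.76267919e-04,
        7.79607143e+01, -6.93389005e+00]), 'qd': array([ 0.09116327, -0.06891672, -0.11687366,  0.05380538,  0.00100696,
        0.18612202]), 'joint_efforts': array([-1.10584020e-03, -4.16766930e+01, -2.45803428e+01, -2.33079084e-05,
        1.10129084e-02,  3.03765589e-06]), 'eef_pos': array([ 0.1653301 , -0.55017   ,  0.23041515]), 'tcp_rot': array([[ 2.87719414e-01, -9.57714694e-01, -3.21731205e-04],
       [-9.57712976e-01, -2.87719512e-01,  1.82726567e-03],
       [-1.84256753e-03, -2.17613658e-04, -9.99998279e-01]]), 'contact_force': array([-0.09181671,  0.08337461,  0.08004965]), 'moment': array([ 0.0036398 , -0.01656603, -0.04500769]), 'width': 0.08547292984356321}
scene {'fx': 478.9468697938366, 'fy': 478.9468697938366, 'cx': 312.68570259499023, 'cy': 200.03842848368797, 'extrinsics': array([[-0.25096033,  0.96799441,  0.00239653,  0.1641229 ],
       [-0.58218134, -0.15291222,  0.7985504 ,  0.2504615 ],
       [ 0.77335878,  0.19900925,  0.60192319, -1.78178478],
       [ 0.     
[... 268 characters left out ...]
7641e-01,  2.40053134e-02,  1.50045380e-01,
        -5.80920526e-01],
       [-1.50079451e-01, -3.86196320e-04,  9.88673864e-01,
        -1.07212571e+00],
       [ 0.00000000e+00,  0.00000000e+00,  0.00000000e+00,
         1.00000000e+00]])}
{'fx': 342.9592617243312, 'fy': 342.9592617243312, 'cx': 321.95106115151236, 'cy': 199.10776609924037, 'T_tool_cam': array([[ 9.99999920e-01,  3.37040777e-04,  2.15825606e-04,
         8.26131797e-04],
       [ 3.84875081e-04, -9.57743670e-01, -2.87622870e-01,
        -7.36041583e-02],
       [ 1.09764972e-04,  2.87622930e-01, -9.57743723e-01,
        -1.42008490e-01],
       [ 0.00000000e+00,  0.00000000e+00,  0.00000000e+00,
         1.00000000e+00]])}
```

View pics/scene0.png

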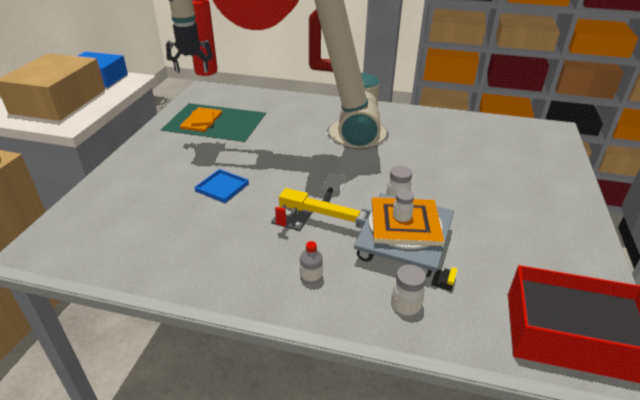

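View pics/top0.png

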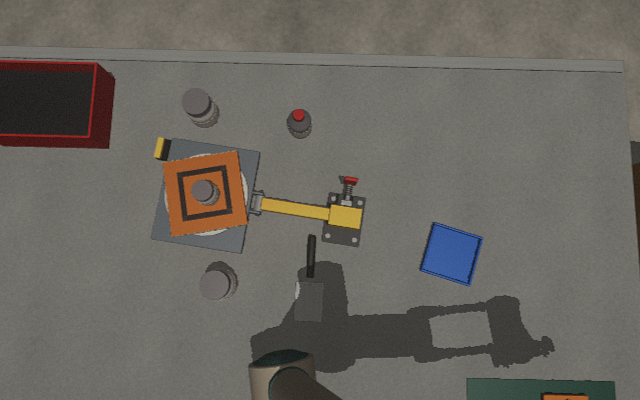

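The top view shows three pot look-alikes: (205,190) on the orange panel, (198,103) beyond the carriage and (217,282) on the robot's side. The one on the panel fits, since it is the smallest and stands on the turntable. I'll confirm with a crop.

Run:
```python
import cv2
t=cv2.imread("pics/top0.png"); s=cv2.imread("pics/scene0.png")
a=cv2.resize(t[90:310,140:370],None,fx=3.2,fy=2.7*3.2/2.7,interpolation=cv2.INTER_CUBIC)
a=cv2.resize(t[125:260,140:380],None,fx=3.3,fy=3.3,interpolation=cv2.INTER_CUBIC)
b=cv2.resize(s[160:320,260:470],None,fx=3.7,fy=3.7,interpolation=cv2.INTER_CUBIC)
c=cv2.resize(t[210:300,400:500],None,fx=6,fy=6,interpolation=cv2.INTER_CUBIC)
cv2.imwrite("pics/a.png",a);cv2.imwrite("pics/b.png",b);cv2.imwrite("pics/c.png",c)
```

```text
(no output)
```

View pics/a.png

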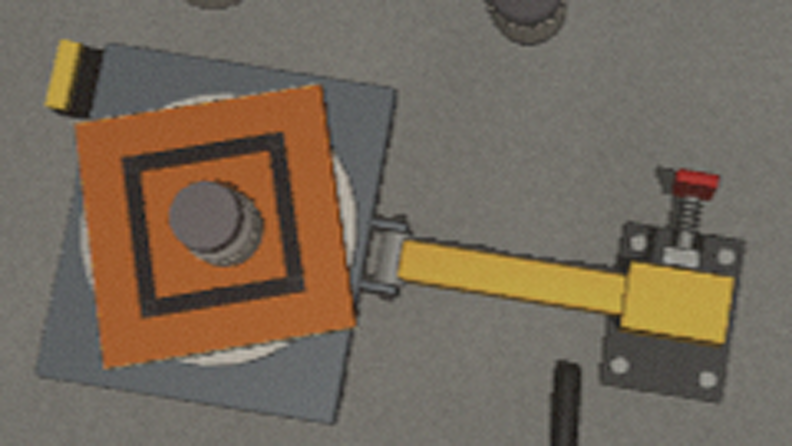

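View pics/b.png

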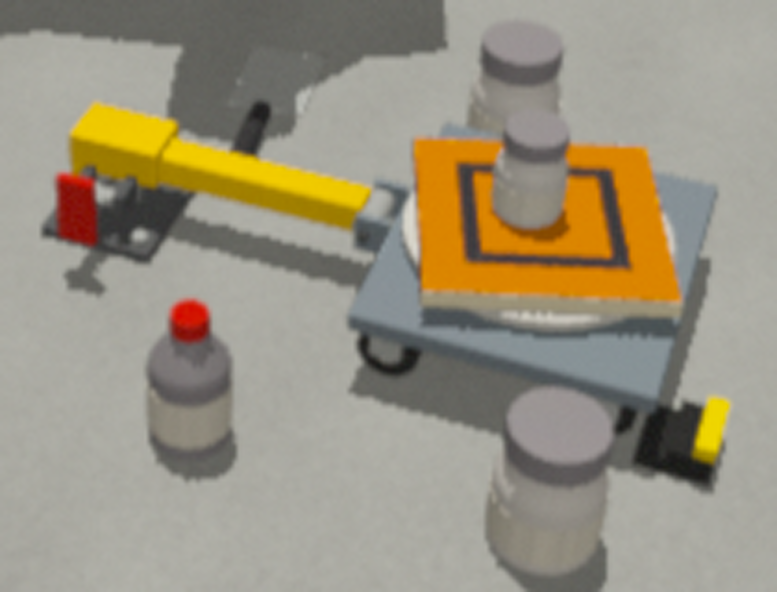

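View pics/c.png

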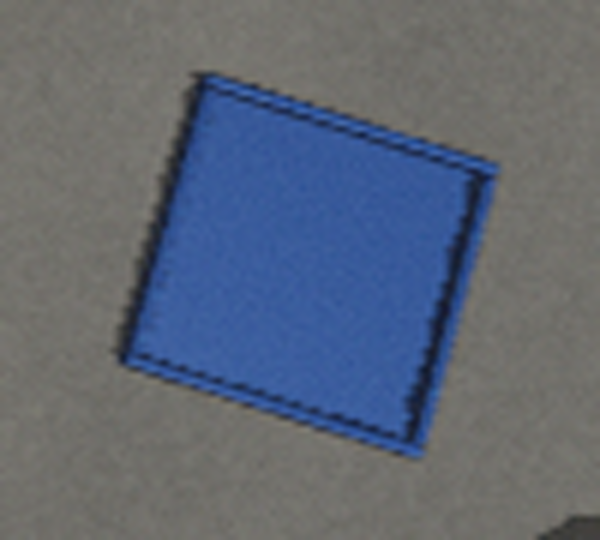

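Confirmed: the pot on the panel at (205,190) is clearly smaller than both others. Next I compute positions from these pixels.

```bash
cat > h.py <<'E'
import numpy as np
from rig import bot, snapshot, camera_model
def ray(c,uv,z,ext=None):
    m=c; E=m["extrinsics"]; R=E[:3,:3]; t=E[:3,3]
    d=R.T@np.array([(uv[0]-m["cx"])/m["fx"],-(uv[1]-m["cy"])/m["fy"],-1.]); o=-R.T@t
    return o+d*(z-o[2])/d[2]
def proj(m,p):
    c=m["extrinsics"][:3,:3]@np.asarray(p,float)+m["extrinsics"][:3,3]
    return np.array([m["cx"]-m["fx"]*c[0]/c[2], m["cy"]+m["fy"]*c[1]/c[2]])
def wristmodel(st):
    m=dict(camera_model("wrist")); T=np.eye(4);T[:3,:3]=st["tcp_rot"];T[:3,3]=st["eef_pos"]
    m["extrinsics"]=np.linalg.inv(T@m["T_tool_cam"]); return m
E
python3 - <<'E'
from h import *
np.set_printoptions(precision=4,suppress=True)
m=camera_model("top")
A=lambda p,z:ray(m,((p[0]+.5)/3.3-.5+140,(p[1]+.5)/3.3-.5+125),z)
C=lambda p,z:ray(m,((p[0]+.5)/6-.5+400,(p[1]+.5)/6-.5+210),z)
pan=np.array([A(p,.09) for p in[(76,125),(320,86),(355,325),(106,368)]])
deck=np.array([A(p,.062) for p in[(106,42),(396,90),(336,424),(38,376)]])
cou=np.array([A(p,.075) for p in[(630,262),(733,276),(724,343),(622,325)]])
tray=np.array([C(p,.018) for p in[(203,75),(498,166),(420,455),(123,360)]])
print("pan",pan.mean(0),"deck",deck.mean(0),"coup",cou.mean(0),"tray",tray.mean(0))
print("edges",[np.linalg.norm(x-np.roll(x,-1,0),axis=1) for x in(pan,deck,cou,tray)])
print("pot",A((206,217),.16),"tab",A((696,182),.088))
d=deck
for v in (d[0]-d[1],d[3]-d[2]): print("y dir ang",np.degrees(np.arctan2(v[1],v[0])))
for v in (d[0]-d[3],d[1]-d[2]): print("x dir ang",np.degrees(np.arctan2(v[1],v[0])))
y=pan.mean(0)-cou.mean(0); print("coup->pan",np.degrees(np.arctan2(y[1],y[0])),np.linalg.norm(y[:2]))
for v in(tray[0]-tray[1],tray[0]-tray[3],pan[0]-pan[1]): print("tr/pan",np.degrees(np.arctan2(v[1],v[0])))
# scene cross check pot
ms=camera_model("scene")
print("pot scene",ray(ms,(260+535/3.7,160+128/3.7),.16))
E
```

```text
pan [0.5724 0.2249 0.09  ] deck [0.5726 0.2282 0.062 ] coup [ 0.5291 -0.0914  0.075 ] tray [ 0.4528 -0.3466  0.018 ]
edges [array([0.1689, 0.1675, 0.1687, 0.1689]), array([0.2095, 0.2374, 0.2082, 0.2393]), array([0.0714, 0.0465, 0.0707, 0.0438]), array([0.1207, 0.1177, 0.12  , 0.117 ])]
pot [0.5666 0.2132 0.16  ] tab [ 0.6101 -0.1023  0.088 ]
y dir ang 81.80232061531713
y dir ang 82.31319435235181
x dir ang -7.194426728836609
x dir ang -7.493204603182947
coup->pan 82.20987159532295 0.31927573990609787
tr/pan 74.02692427405012
tr/pan -16.15261918215418
tr/pan 100.76347849149438
pot scene [0.5695 0.216  0.16  ]
```

Carriage yaw is about -7.8°, the ball is at about (0.529,-0.092), the tab at about (0.613,-0.103), the pot at about (0.567,0.214) and the tray at (0.453,-0.347). I'll use one jaw yaw of -7.8° for all three places and move over to the pot.

Call:
{"api": "arm_command", "payload": {
  "rotation": [
    [0,0,2.73],
    [0,0,2.73],
    [0,0,2.73],
    [0,0,2.73],
    [0,0,2.73],
    [0,0,2.73],
    [0,0,2.73],
    [0,0,2.73]
  ],
  "linear": [
    [0.0165,0.0315,0.002],
    [0.0165,0.0315,0.002],
    [0.0165,0.0315,0.002],
    [0.0165,0.0315,0.002],
    [0.0165,0.0315,0.002],
    [0.0165,0.0315,0.002],
    [0.0165,0.0315,0.002],
    [0.0165,0.0315,0.002]
  ],
  "hand": [-1,-1,-1,-1,-1,-1,-1,-1]
}}

```text
clock: 0.77
eef_pos: [0.2976, -0.2968, 0.2471]
tcp_rot: [[0.625, -0.781, -0.0], [-0.781, -0.625, 0.001], [-0.001, -0.0, -1.0]]
contact_force: [0.5, -0.2, -0.2]
width: 0.0851
```

Call:
{"api": "arm_command", "payload": {
  "rotation": [
    [0,0,2.73],
    [0,0,2.73],
    [0,0,2.73],
    [0,0,2.73],
    [0,0,2.73],
    [0,0,2.73],
    [0,0,2.73],
    [0,0,2.73]
  ],
  "linear": [
    [0.0165,0.0315,0.001],
    [0.0165,0.0315,0.001],
    [0.0165,0.0315,0.001],
    [0.0165,0.0315,0.001],
    [0.0165,0.0315,0.001],
    [0.0165,0.0315,0.001],
    [0.0165,0.0315,0.001],
    [0.0165,0.0315,0.001]
  ],
  "hand": [-1,-1,-1,-1,-1,-1,-1,-1]
}}

```text
clock: 1.43
eef_pos: [0.4296, -0.0449, 0.2552]
tcp_rot: [[0.871, -0.492, -0.0], [-0.492, -0.871, -0.0], [-0.0, 0.0, -1.0]]
contact_force: [0.8, -1.5, 1.1]
width: 0.0856
```

Call:
{"api": "arm_command", "payload": {
  "rotation": [
    [0,0,2.73],
    [0,0,2.73],
    [0,0,2.73],
    [0,0,2.73],
    [0,0,2.73],
    [0,0,2.73],
    [0,0,2.73],
    [0,0,2.73]
  ],
  "linear": [
    [0.0165,0.0315,0],
    [0.0165,0.0315,0],
    [0.0165,0.0315,0],
    [0.0165,0.0315,0],
    [0.0165,0.0315,0],
    [0.0165,0.0315,0],
    [0.0165,0.0315,0],
    [0.0165,0.0315,0]
  ],
  "hand": [-1,-1,-1,-1,-1,-1,-1,-1]
}}

```text
clock: 2.1
eef_pos: [0.5616, 0.207, 0.2548]
tcp_rot: [[0.991, -0.132, -0.001], [-0.132, -0.991, -0.0], [-0.001, 0.001, -1.0]]
contact_force: [0.4, -1.2, 1.3]
width: 0.0855
```

Call:
{"api": "arm_command", "payload": {
  "rotation": [
    [0,0,0],
    [0,0,0]
  ],
  "linear": [
    [0,0,0],
    [0,0,0]
  ],
  "hand": [-1,-1]
}}

```text
clock: 2.27
eef_pos: [0.5615, 0.2067, 0.254]
tcp_rot: [[0.991, -0.133, -0.002], [-0.133, -0.991, -0.001], [-0.002, 0.001, -1.0]]
contact_force: [0.1, -0.9, -0.0]
width: 0.0853
```

Run:
```python
from h import *
import cv2
np.set_printoptions(precision=4,suppress=True)
s=bot.read_state(); m=wristmodel(s)
im=snapshot("wrist"); cv2.imwrite("pics/w1.png",im[:,:,::-1])
print(s["clock"],s["eef_pos"],s["tcp_rot"],s["q"])
print(proj(m,(.567,.214,.16)))
import pickle; pickle.dump(m,open("w1.pkl","wb"))
```

```text
2.2667 [0.5615 0.2067 0.254 ] [[ 0.9912 -0.1326 -0.0019]
 [-0.1326 -0.9912 -0.0007]
 [-0.0018  0.0009 -1.    ]] [13.556  17.256  80.9127 -0.0128 81.9485 21.179 ]
[327.5755 190.6665]
```

View pics/w1.png

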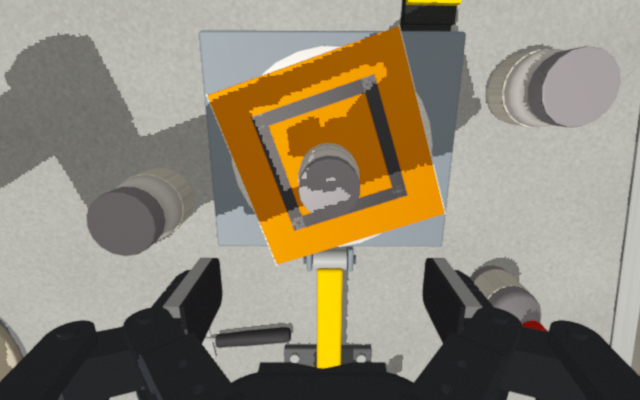

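The wrist picture shows the lid centred at about (329,183), with panel and frame clear around it and the fingers straddling lower down. Refining:

Run:
```python
from h import *
import pickle,cv2
np.set_printoptions(precision=4,suppress=True)
m=pickle.load(open("w1.pkl","rb"))
print(ray(m,(329.5,183),.16))
for d in((.025,0),(-.025,0),(0,.025),(0,-.025)): print(proj(m,(.568+d[0],.218+d[1],.16)))
cv2.imwrite("pics/w1c.png",cv2.resize(cv2.imread("pics/w1.png")[130:240,270:390],None,fx=5,fy=5))
```

```text
[0.5691 0.2194 0.16  ]
[363.3335 180.5591]
[293.4581 189.598 ]
[323.6134 150.2312]
[332.6221 217.9798]
```

View pics/w1c.png

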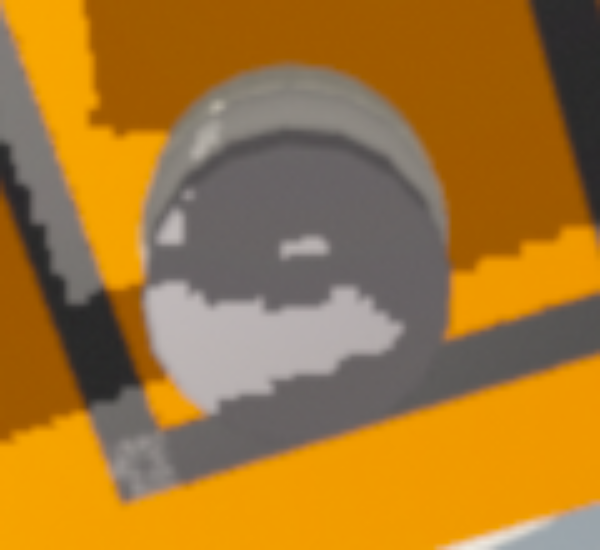

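Call:
{"api": "arm_command", "payload": {
  "rotation": [
    [0,0,0],
    [0,0,0],
    [0,0,0],
    [0,0,0],
    [0,0,0],
    [0,0,0],
    [0,0,0],
    [0,0,0]
  ],
  "linear": [
    [0.0016,0.0022,-0.018],
    [0.0016,0.0022,-0.018],
    [0.0016,0.0022,-0.018],
    [0.0017,0.0024,-0.018],
    [0,0,-0.018],
    [0,0,-0.018],
    [0,0,-0.018],
    [0,0,-0.018]
  ],
  "hand": [-1,-1,-1,-1,-1,-1,-1,-1],
  "grip_force": 30
}}

```text
clock: 2.98
eef_pos: [0.5671, 0.2125, 0.1109]
tcp_rot: [[0.991, -0.137, -0.0], [-0.137, -0.991, -0.001], [-0.0, 0.001, -1.0]]
contact_force: [-0.5, 0.4, 0.1]
width: 0.0856
```

Call:
{"api": "arm_command", "payload": {
  "rotation": [
    [0,0,0],
    [0,0,0],
    [0,0,0],
    [0,0,0],
    [0,0,0],
    [0,0,0],
    [0,0,0],
    [0,0,0]
  ],
  "linear": [
    [0,0,0],
    [0,0,0],
    [0,0,0],
    [0,0,0],
    [0,0,0],
    [0,0,0],
    [0,0,0],
    [0,0,0]
  ],
  "hand": [-0.7,-0.4,-0.2,0,0.2,0.3,0.4,0.4]
}}

```text
clock: 3.65
eef_pos: [0.5688, 0.2141, 0.113]
tcp_rot: [[0.991, -0.135, 0.003], [-0.135, -0.991, -0.0], [0.003, -0.0, -1.0]]
contact_force: [-0.3, -1.1, 6.9]
width: 0.0483
```

Run:
```python
from h import *
import cv2
s=bot.read_state(); print(s["clock"],s["eef_pos"],s["width"],s["contact_force"])
a=cv2.resize(snapshot("scene")[100:280,300:500],None,fx=3,fy=3)
cv2.imwrite("pics/g1.png",a[:,:,::-1])
```

```text
3.65 [0.56882564 0.21409723 0.11299295] 0.04834524823364524 [-0.25139702 -1.11754186  6.92296116]
```

View pics/g1.png

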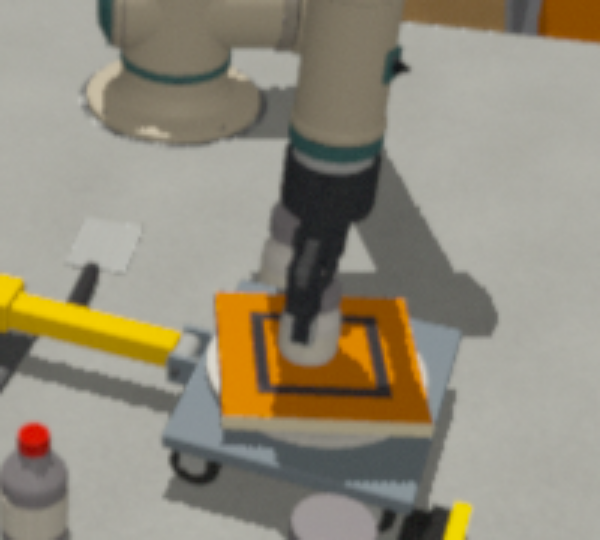

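The pot is held, with a width of 48 mm. I'll lift it and carry it to the tray.

Call:
{"api": "arm_command", "payload": {
  "rotation": [
    [0,0,0],
    [0,0,0],
    [0,0,0],
    [0,0,0],
    [0,0,0],
    [0,0,0],
    [0,0,0],
    [0,0,0]
  ],
  "linear": [
    [0,0,0.006],
    [0,0,0.012],
    [0,0,0.018],
    [0,0,0.02],
    [0,0,0.02],
    [-0.002,-0.01,0.015],
    [-0.004,-0.02,0.01],
    [-0.005,-0.026,0]
  ],
  "hand": [0.4,0.4,0.4,0.4,0.4,0.4,0.4,0.4]
}}

```text
clock: 4.37
eef_pos: [0.5583, 0.1596, 0.2149]
tcp_rot: [[0.991, -0.133, 0.005], [-0.133, -0.991, 0.002], [0.005, -0.003, -1.0]]
contact_force: [0.3, -0.0, -1.2]
width: 0.0481
```

Call:
{"api": "arm_command", "payload": {
  "rotation": [
    [0,0,0],
    [0,0,0],
    [0,0,0],
    [0,0,0],
    [0,0,0],
    [0,0,0],
    [0,0,0],
    [0,0,0]
  ],
  "linear": [
    [-0.006,-0.03,0],
    [-0.006,-0.03,0],
    [-0.006,-0.03,0],
    [-0.006,-0.03,0],
    [-0.006,-0.03,0],
    [-0.006,-0.03,0],
    [-0.006,-0.03,0],
    [-0.006,-0.03,0]
  ],
  "hand": [0.4,0.4,0.4,0.4,0.4,0.4,0.4,0.4]
}}

```text
clock: 5.03
eef_pos: [0.5082, -0.0827, 0.2123]
tcp_rot: [[0.991, -0.135, -0.0], [-0.135, -0.991, 0.0], [-0.0, -0.0, -1.0]]
contact_force: [1.5, -0.8, -0.6]
width: 0.0484
```

Call:
{"api": "arm_command", "payload": {
  "rotation": [
    [0,0,0],
    [0,0,0],
    [0,0,0],
    [0,0,0],
    [0,0,0],
    [0,0,0],
    [0,0,0],
    [0,0,0]
  ],
  "linear": [
    [-0.006,-0.03,0],
    [-0.006,-0.03,0],
    [-0.006,-0.03,0],
    [-0.006,-0.03,0],
    [-0.006,-0.03,0],
    [-0.006,-0.03,0],
    [-0.006,-0.03,0],
    [-0.006,-0.02,0]
  ],
  "hand": [0.4,0.4,0.4,0.4,0.4,0.4,0.4,0.4]
}}

```text
clock: 5.7
eef_pos: [0.4605, -0.3143, 0.2122]
tcp_rot: [[0.991, -0.136, 0.0], [-0.136, -0.991, -0.001], [0.0, 0.001, -1.0]]
contact_force: [0.0, -0.8, -1.6]
width: 0.0483
```

Call:
{"api": "arm_command", "payload": {
  "rotation": [
    [0,0,0],
    [0,0,0]
  ],
  "linear": [
    [0,-0.014,0],
    [0,-0.01,0]
  ],
  "hand": [0.4,0.4]
}}

```text
clock: 5.87
eef_pos: [0.4608, -0.3369, 0.2121]
tcp_rot: [[0.991, -0.136, 0.0], [-0.136, -0.991, 0.0], [0.0, -0.0, -1.0]]
contact_force: [0.3, -0.4, -1.3]
width: 0.0485
```

Run:
```python
from h import *
import cv2
s=bot.read_state(); m=wristmodel(s); print(s["clock"],s["eef_pos"],s["width"],s["contact_force"])
im=snapshot("wrist"); cv2.imwrite("pics/w2.png",im[:,:,::-1])
print([proj(m,p) for p in((.4528,-.3466,.018),(.529,-.092,.075),(.613,-.1035,.088))])
```

```text
5.8667 [ 0.46082193 -0.33689773  0.21214642] 0.04851699931194894 [ 0.28847659 -0.36782533 -1.32452203]
[array([314.77799479, 182.56077908]), array([ 374.96709867, -200.91195077]), array([ 521.11238916, -219.39094875])]
```

View pics/w2.png

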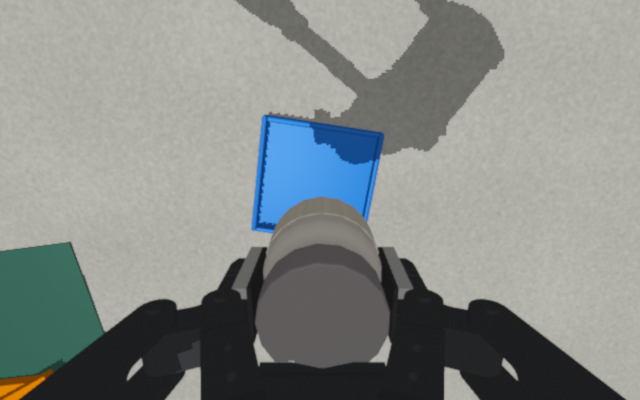

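The pot is held upright with the tray directly below, its centre near (315,182). Lowering.

Call:
{"api": "arm_command", "payload": {
  "rotation": [
    [0,0,0],
    [0,0,0],
    [0,0,0],
    [0,0,0],
    [0,0,0],
    [0,0,0],
    [0,0,0],
    [0,0,0]
  ],
  "linear": [
    [-0.004,-0.005,-0.02],
    [-0.004,-0.005,-0.03],
    [0,0,-0.03],
    [0,0,-0.03],
    [0,0,-0.03],
    [0,0,-0.02],
    [0,0,-0.015],
    [0,0,-0.005]
  ],
  "hand": [0.4,0.4,0.4,0.4,0.4,0.4,0.4,0.4]
}}

```text
clock: 6.58
eef_pos: [0.4522, -0.343, 0.0297]
tcp_rot: [[0.991, -0.134, -0.003], [-0.134, -0.991, 0.004], [-0.004, -0.004, -1.0]]
contact_force: [-0.4, 0.5, -1.5]
width: 0.0481
```

Call:
{"api": "arm_command", "payload": {
  "rotation": [
    [0,0,0],
    [0,0,0],
    [0,0,0]
  ],
  "linear": [
    [0,0,-0.002],
    [0,0,-0.001],
    [0,0,0]
  ],
  "hand": [0.4,0.4,0.4]
}}

```text
clock: 6.83
eef_pos: [0.4538, -0.3459, 0.0303]
tcp_rot: [[0.991, -0.135, 0.002], [-0.135, -0.991, -0.001], [0.002, 0.001, -1.0]]
contact_force: [0.1, -0.7, -1.9]
width: 0.0484
```

Call:
{"api": "arm_command", "payload": {
  "rotation": [
    [0,0,0],
    [0,0,0],
    [0,0,0],
    [0,0,0]
  ],
  "linear": [
    [0,0,-0.001],
    [0,0,-0.001],
    [0,0,0],
    [0,0,0]
  ],
  "hand": [0.4,0.4,0.4,0.4]
}}

```text
clock: 7.17
eef_pos: [0.4533, -0.3461, 0.028]
tcp_rot: [[0.991, -0.135, 0.001], [-0.135, -0.991, -0.001], [0.001, 0.001, -1.0]]
contact_force: [0.3, 1.0, 0.5]
width: 0.0483
```

Contact: the force went from -1.9 to +0.5 N. Releasing gently.

Call:
{"api": "arm_command", "payload": {
  "rotation": [
    [0,0,0],
    [0,0,0],
    [0,0,0],
    [0,0,0],
    [0,0,0],
    [0,0,0],
    [0,0,0],
    [0,0,0]
  ],
  "linear": [
    [0,0,0],
    [0,0,0],
    [0,0,0],
    [0,0,0],
    [0,0,0],
    [0,0,0],
    [0,0,0],
    [0,0,0]
  ],
  "hand": [-0.1,-0.15,-0.25,-0.4,-0.55,-0.7,-0.85,-1]
}}

```text
clock: 7.83
eef_pos: [0.4529, -0.3457, 0.0273]
tcp_rot: [[0.991, -0.135, 0.0], [-0.135, -0.991, 0.0], [0.0, -0.0, -1.0]]
contact_force: [-0.4, -0.2, 0.4]
width: 0.0847
```

Call:
{"api": "arm_command", "payload": {
  "rotation": [
    [0,0,0],
    [0,0,0],
    [0,0,0],
    [0,0,0],
    [0,0,0],
    [0,0,0],
    [0,0,0],
    [0,0,0]
  ],
  "linear": [
    [0,0,0],
    [0,0,0],
    [0,0,0.01],
    [0,0,0.02],
    [0,0,0.03],
    [0,0,0.03],
    [0,0,0.03],
    [0,0,0.03]
  ],
  "hand": [-1,-1,-1,-1,-1,-1,-1,-1]
}}

```text
clock: 8.5
eef_pos: [0.4527, -0.3455, 0.1796]
tcp_rot: [[0.991, -0.135, 0.0], [-0.135, -0.991, -0.0], [0.001, 0.0, -1.0]]
contact_force: [-0.5, -0.6, -0.1]
width: 0.0853
```

Run:
```python
from h import *
import cv2,pickle
s=bot.read_state(); m=wristmodel(s); print(s["clock"],s["eef_pos"],s["width"],s["contact_force"])
im=snapshot("wrist"); cv2.imwrite("pics/w3.png",im[:,:,::-1])
im=snapshot("scene"); cv2.imwrite("pics/s3.png",cv2.resize(im[60:340,140:470],None,fx=2.3,fy=2.1)[:,:,::-1])
for p in((.4528,-.3466,.075),): print(proj(m,p))
pickle.dump(m,open("w3.pkl","wb"))
```

```text
8.5 [ 0.45274702 -0.34551691  0.17958426] 0.08528013141901164 [-0.47938252 -0.64278802 -0.07025196]
[321.28597719 198.65953132]
```

View pics/w3.png

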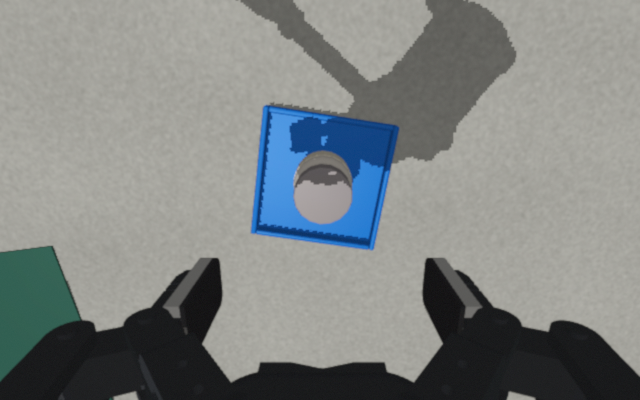

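View pics/s3.png

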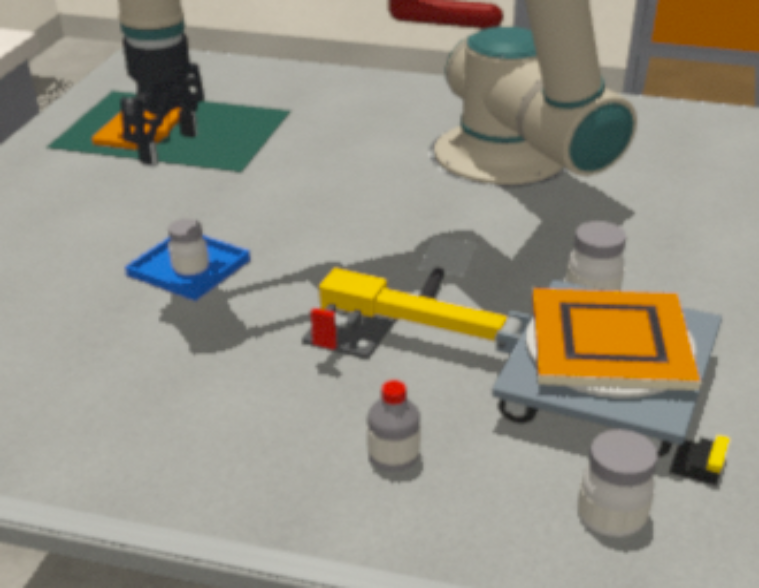

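The pot stands upright in the tray, with its lid near (323,193) in the wrist view, and the bar is still coupled. Moving above the tab with the fingers half open.

Call:
{"api": "arm_command", "payload": {
  "rotation": [
    [0,0,0],
    [0,0,0],
    [0,0,0],
    [0,0,0],
    [0,0,0],
    [0,0,0],
    [0,0,0],
    [0,0,0]
  ],
  "linear": [
    [0.02,0.03,0.01],
    [0.02,0.03,0.01],
    [0.02,0.03,0],
    [0.02,0.03,0],
    [0.02,0.03,0],
    [0.02,0.03,0],
    [0.02,0.03,0],
    [0.02,0.03,0]
  ],
  "hand": [-0.5,0,0,0,0,0,0,0]
}}

```text
clock: 9.27
eef_pos: [0.6132, -0.104, 0.1973]
tcp_rot: [[0.991, -0.135, -0.0], [-0.135, -0.991, 0.0], [-0.0, 0.0, -1.0]]
contact_force: [-0.1, -0.4, -1.0]
width: 0.0429
```

Call:
{"api": "arm_command", "payload": {
  "rotation": [
    [0,0,0],
    [0,0,0],
    [0,0,0]
  ],
  "linear": [
    [0,0,0],
    [0,0,0],
    [0,0,0]
  ],
  "hand": [0,0,0]
}}

```text
clock: 9.52
eef_pos: [0.6123, -0.1058, 0.197]
tcp_rot: [[0.991, -0.134, -0.001], [-0.134, -0.991, -0.001], [-0.001, 0.001, -1.0]]
contact_force: [-1.2, -0.5, -0.2]
width: 0.0427
```

Run:
```python
from h import *
import cv2,pickle
s=bot.read_state(); m=wristmodel(s); print(s["clock"],s["eef_pos"],s["width"],s["contact_force"],s["q"])
im=snapshot("wrist"); cv2.imwrite("pics/w4.png",im[:,:,::-1])
cv2.imwrite("pics/w4c.png",cv2.resize(im[100:300,180:440],None,fx=3,fy=3)[:,:,::-1])
pickle.dump(m,open("w4.pkl","wb"))
for p in((.613,-.1035,.088),(.529,-.092,.075)): print(proj(m,p))
```

```text
9.5167 [ 0.61230479 -0.10578278  0.19698851] 0.042691809234570846 [-1.19116264 -0.52507654 -0.16155233] [-1.61846038e+01  2.09499671e+01  8.34731601e+01 -5.20661530e-02
  7.56414800e+01 -8.45516064e+00]
[321.79129787 192.6336769 ]
[215.37432352 188.07262164]
```

View pics/w4.png

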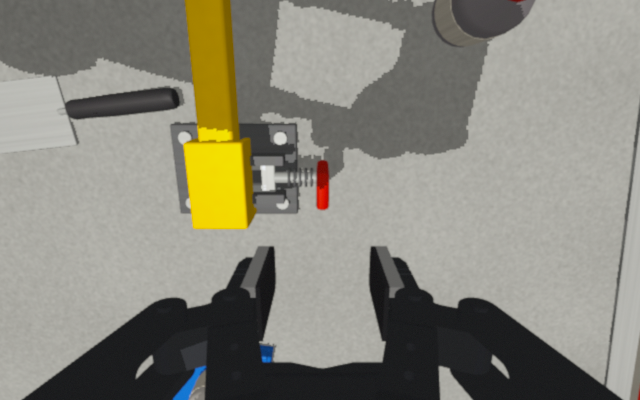

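View pics/w4c.png

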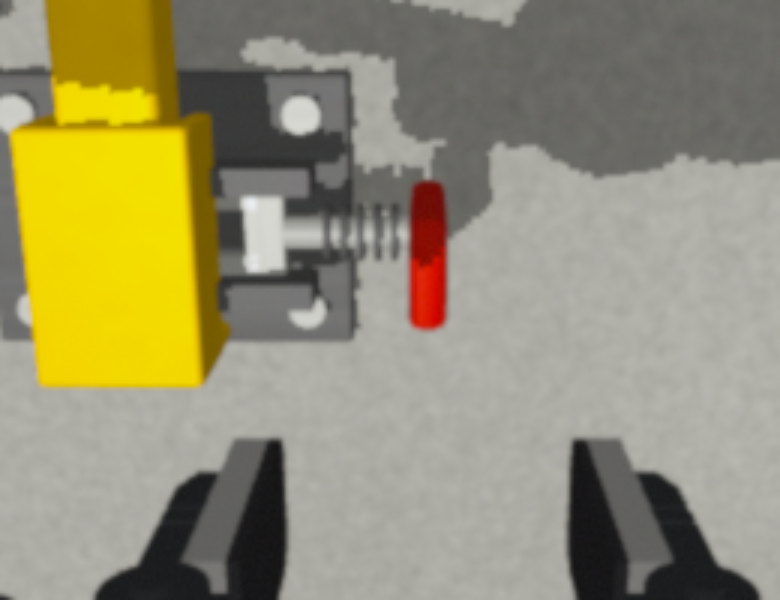

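The tab is at about (323,189), 1–2 mm from prediction. The inner finger has clear space between the coupler and the tab. Descending and gripping.

Call:
{"api": "arm_command", "payload": {
  "rotation": [
    [0,0,0],
    [0,0,0],
    [0,0,0],
    [0,0,0],
    [0,0,0],
    [0,0,0],
    [0,0,0],
    [0,0,0]
  ],
  "linear": [
    [0.0015,0.0035,-0.02],
    [0,0,-0.025],
    [0,0,-0.025],
    [0,0,-0.02],
    [0,0,-0.02],
    [0,0,-0.015],
    [0,0,-0.01],
    [0,0,-0.009]
  ],
  "hand": [0,0,0,0,0,0,0,0],
  "grip_force": 80
}}

```text
clock: 10.23
eef_pos: [0.6136, -0.1035, 0.0526]
tcp_rot: [[0.991, -0.137, -0.001], [-0.137, -0.991, -0.0], [-0.001, 0.0, -1.0]]
contact_force: [0.8, -0.1, 0.0]
width: 0.0428
```

Call:
{"api": "arm_command", "payload": {
  "rotation": [
    [0,0,0],
    [0,0,0],
    [0,0,0],
    [0,0,0],
    [0,0,0],
    [0,0,0],
    [0,0,0],
    [0,0,0]
  ],
  "linear": [
    [0,0,0],
    [0,0,0],
    [0,0,0],
    [0,0,0],
    [0,0,0],
    [0,0,0],
    [0,0,0],
    [0,0,0]
  ],
  "hand": [0.15,0.3,0.45,0.6,0.7,0.8,0.9,1]
}}

```text
clock: 10.9
eef_pos: [0.6133, -0.1021, 0.0542]
tcp_rot: [[0.991, -0.135, -0.002], [-0.135, -0.991, -0.0], [-0.002, 0.0, -1.0]]
contact_force: [-4.4, -0.2, 5.4]
width: 0.0088
```

Call:
{"api": "arm_command", "payload": {
  "rotation": [
    [0,0,0],
    [0,0,0],
    [0,0,0]
  ],
  "linear": [
    [0,0,0],
    [0,0,0],
    [0,0,0]
  ],
  "hand": [1,1,1]
}}

```text
clock: 11.15
eef_pos: [0.6133, -0.1021, 0.0542]
tcp_rot: [[0.991, -0.135, -0.002], [-0.135, -0.991, -0.0], [-0.002, 0.0, -1.0]]
contact_force: [-3.3, -0.2, 6.1]
width: 0.0093
```

Run:
```python
from h import *
import cv2
s=bot.read_state(); print(s["clock"],s["eef_pos"],s["width"],s["contact_force"])
im=snapshot("scene"); cv2.imwrite("pics/s4.png",cv2.resize(im[120:280,220:420],None,fx=3.5,fy=3.5)[:,:,::-1])
```

```text
11.15 [ 0.61330824 -0.10208329  0.05417904] 0.009293901520104064 [-3.34429756 -0.21149971  6.06272945]
```

View pics/s4.png

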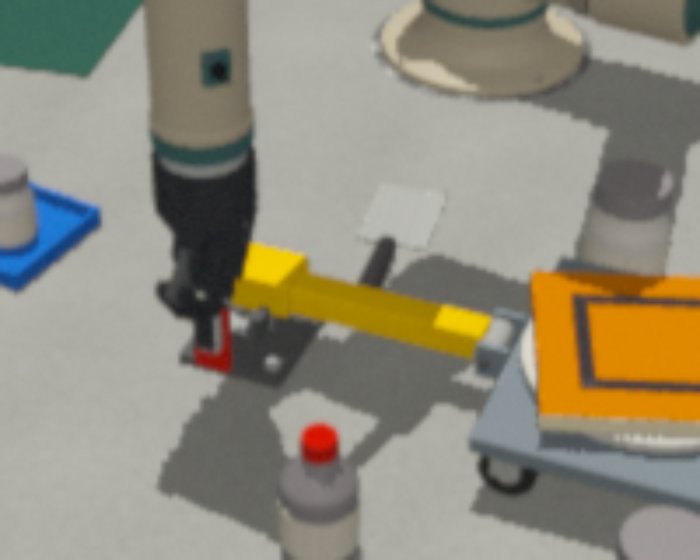

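The tab is gripped, at 9 mm width. Pulling it outward along the carriage's +x.

Call:
{"api": "arm_command", "payload": {
  "rotation": [
    [0,0,0],
    [0,0,0],
    [0,0,0],
    [0,0,0],
    [0,0,0],
    [0,0,0],
    [0,0,0],
    [0,0,0]
  ],
  "linear": [
    [0.002,-0.0003,0],
    [0.002,-0.0003,0],
    [0.002,-0.0003,0],
    [0.002,-0.0003,0],
    [0.002,-0.0003,0],
    [0.002,-0.0003,0],
    [0.002,-0.0003,0],
    [0.001,0,0]
  ],
  "hand": [1,1,1,1,1,1,1,1]
}}

```text
clock: 11.87
eef_pos: [0.6267, -0.1039, 0.0541]
tcp_rot: [[0.991, -0.135, -0.005], [-0.135, -0.991, 0.0], [-0.005, 0.0, -1.0]]
contact_force: [-8.1, 0.0, 8.2]
width: 0.0085
```

Call:
{"api": "arm_command", "payload": {
  "rotation": [
    [0,0,0],
    [0,0,0],
    [0,0,0]
  ],
  "linear": [
    [0,0,0],
    [0,0,0],
    [0,0,0]
  ],
  "hand": [1,1,1]
}}

```text
clock: 12.12
eef_pos: [0.6264, -0.1038, 0.054]
tcp_rot: [[0.991, -0.135, -0.006], [-0.135, -0.991, 0.001], [-0.006, 0.0, -1.0]]
contact_force: [-8.4, 1.0, 7.7]
width: 0.0086
```

Call:
{"api": "arm_command", "payload": {
  "rotation": [
    [0,0,0],
    [0,0,0],
    [0,0,0],
    [0,0,0]
  ],
  "linear": [
    [0.0015,-0.0002,0],
    [0.0012,-0.0002,0],
    [0,0,0],
    [0,0,0]
  ],
  "hand": [1,1,1,1]
}}

```text
clock: 12.45
eef_pos: [0.6288, -0.1042, 0.054]
tcp_rot: [[0.991, -0.135, -0.006], [-0.135, -0.991, 0.001], [-0.006, 0.0, -1.0]]
contact_force: [-9.0, -0.2, 7.6]
width: 0.0091
```

Run:
```python
from h import *
import cv2
np.set_printoptions(precision=4,suppress=True)
s=bot.read_state(); print(s["clock"],s["eef_pos"],s["width"],s["contact_force"],s["q"])
im=snapshot("top"); cv2.imwrite("pics/t5.png",cv2.resize(im[130:270,250:400],None,fx=4.2,fy=4.2)[:,:,::-1])
# arc plan
X=np.array([np.cos(np.radians(-7.8)),np.sin(np.radians(-7.8)),0]);Y=np.array([-X[1],X[0],0])
ball=np.array([.529,-.092,0]); H=ball+.2*Y+[0,0,.052]
from scipy.spatial.transform import Rotation as R
p=s["eef_pos"]; prev=p
for k in range(1,17):
    a=np.radians(2*k); q=H+R.from_rotvec(-X*a).apply(p-H); print(k*2,q-prev, .2*np.sin(a)+(-.022)*np.cos(a)+.052-.067); prev=q
print(-X*2)
```

```text
12.45 [ 0.6288 -0.1042  0.054 ] 0.009083175848391571 [-8.9951 -0.2403  7.6346] [-15.6289  29.0715  91.9264  -0.0699  59.3533  -7.8568]
2 [0.     0.0002 0.0069] -0.03000669885391992
4 [0.0001 0.0004 0.0069] -0.022995114356891076
6 [0.0001 0.0007 0.0069] -0.01597378904457132
8 [0.0001 0.0009 0.0069] -0.00895127732030146
10 [0.0002 0.0011 0.0068] -0.0019361350328825078
12 [0.0002 0.0014 0.0068] 0.005063090947408144
14 [0.0002 0.0016 0.0067] 0.012037873141861624
16 [0.0003 0.0018 0.0067] 0.01897971385275682
18 [0.0003 0.0021 0.0066] 0.025880155516496098
20 [0.0003 0.0023 0.0065] 0.03273079100784376
22 [0.0003 0.0025 0.0064] 0.03952327388271307
24 [0.0004 0.0027 0.0064] 0.04624932854702282
26 [0.0004 0.003  0.0063] 0.0529007603392338
28 [0.0004 0.0032 0.0061] 0.05946946551428178
30 [0.0005 0.0034 0.006 ] 0.06594744111674233
32 [0.0005 0.0036 0.0059] 0.0723267947311996
[-1.9815  0.2714 -0.    ]
```

View pics/t5.png

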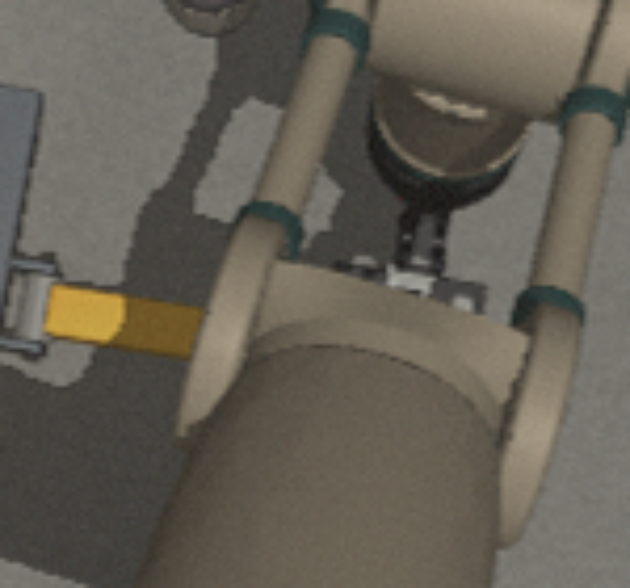

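The latch is about 15 mm open (9 N, 15.5 mm travel). The top view is blocked by the arm, so I'm relying on the measured travel and force. Lifting along the hinge arc with matching tilt.

Call:
{"api": "arm_command", "payload": {
  "rotation": [
    [-1,0.14,0],
    [-1,0.14,0],
    [-2,0.27,0],
    [-2,0.27,0],
    [-2,0.27,0],
    [-2,0.27,0],
    [-2,0.27,0],
    [-2,0.27,0]
  ],
  "linear": [
    [0,0.0001,0.0034],
    [0,0.0001,0.0034],
    [0.0001,0.0004,0.0069],
    [0.0001,0.0007,0.0069],
    [0.0001,0.0009,0.0069],
    [0.0002,0.0011,0.0068],
    [0.0002,0.0014,0.0068],
    [0.0002,0.0016,0.0067]
  ],
  "hand": [1,1,1,1,1,1,1,1]
}}

```text
clock: 13.17
eef_pos: [0.6285, -0.0984, 0.1005]
tcp_rot: [[0.991, -0.131, -0.042], [-0.137, -0.96, -0.243], [-0.009, 0.247, -0.969]]
contact_force: [-9.0, -1.5, -0.4]
width: 0.0092
```

Run:
```python
from h import *
import cv2
np.set_printoptions(precision=4,suppress=True)
s=bot.read_state(); print(s["clock"],s["eef_pos"],s["width"],s["contact_force"],s["q"])
im=snapshot("scene"); cv2.imwrite("pics/s6.png",cv2.resize(im[120:280,220:420],None,fx=3.5,fy=3.5)[:,:,::-1])
```

```text
13.1667 [ 0.6285 -0.0984  0.1005] 0.009207284121839084 [-8.9546 -1.5494 -0.3547] [ -7.0615  27.4444  89.0447 -15.7683  65.0635   7.6323]
```

View pics/s6.png

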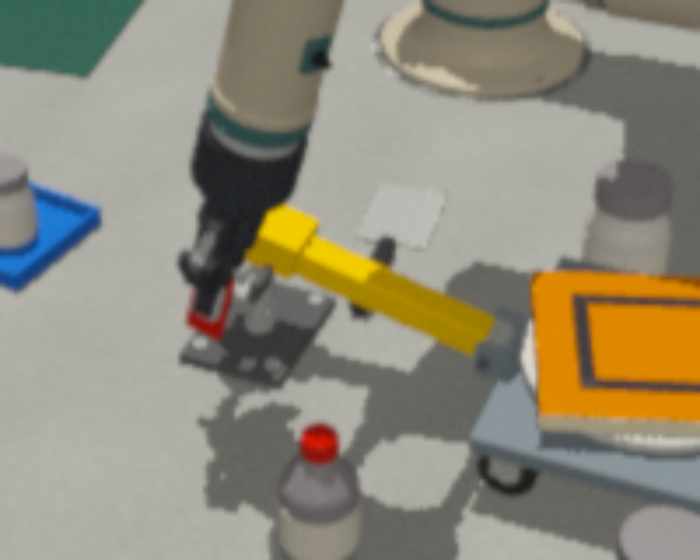

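The bar is rising cleanly off the ball, now visible on its mount. Continuing to about 30°.

Call:
{"api": "arm_command", "payload": {
  "rotation": [
    [-2,0.27,0],
    [-2,0.27,0],
    [-2,0.27,0],
    [-2,0.27,0],
    [-2,0.27,0],
    [-2,0.27,0],
    [-2,0.27,0],
    [-2,0.27,0]
  ],
  "linear": [
    [0.0003,0.0018,0.0067],
    [0.0003,0.0021,0.0066],
    [0.0003,0.0023,0.0065],
    [0.0003,0.0025,0.0064],
    [0.0004,0.0027,0.0064],
    [0.0004,0.003,0.0063],
    [0.0004,0.0032,0.0061],
    [0.0005,0.0034,0.006]
  ],
  "hand": [1,1,1,1,1,1,1,1]
}}

```text
clock: 13.88
eef_pos: [0.6318, -0.0776, 0.1524]
tcp_rot: [[0.99, -0.116, -0.076], [-0.139, -0.854, -0.501], [-0.007, 0.507, -0.862]]
contact_force: [-9.1, -1.9, 2.7]
width: 0.0089
```

Call:
{"api": "arm_command", "payload": {
  "rotation": [
    [-1,0.14,0],
    [0,0,0],
    [0,0,0],
    [0,0,0],
    [0,0,0],
    [0,0,0]
  ],
  "linear": [
    [0.0002,0.0018,0.003],
    [0,0,0],
    [0,0,0],
    [0,0,0],
    [0,0,0],
    [0,0,0]
  ],
  "hand": [1,1,1,1,1,1]
}}

```text
clock: 14.38
eef_pos: [0.6321, -0.076, 0.1551]
tcp_rot: [[0.99, -0.115, -0.078], [-0.139, -0.846, -0.515], [-0.007, 0.521, -0.854]]
contact_force: [-9.5, -2.3, 2.3]
width: 0.0091
```

Run:
```python
from h import *
import cv2
np.set_printoptions(precision=4,suppress=True)
s=bot.read_state(); print(s["clock"],s["eef_pos"],s["width"],s["contact_force"],s["q"],np.abs(s["qd"]).max())
ms=camera_model("scene")
X=np.array([np.cos(np.radians(-7.8)),np.sin(np.radians(-7.8)),0]);Y=np.array([-X[1],X[0],0])
H=np.array([.529,-.092,0])+.2*Y+[0,0,.052]
from scipy.spatial.transform import Rotation as R
im=snapshot("scene")[:,:,::-1]
big=cv2.resize(im[120:280,220:420],None,fx=3.5,fy=3.5)
for a,c in((22.2,(255,0,0)),(30,(0,255,0))):
    pts=[H+R.from_rotvec(-X*np.radians(a)).apply(X*x-Y*y+np.array([0,0,.023])) for x,y in((.023,.164),(.023,.236),(-.023,.236),(-.023,.164))]
    pp=[((proj(ms,p)-[220,120])*3.5).astype(int) for p in pts]; print(a,pp)
    for q in pp: cv2.circle(big,tuple(int(v) for v in q),3,c,-1)
cv2.imwrite("pics/s7.png",big); cv2.imwrite("pics/s7f.png",im)
```

```text
14.3833 [ 0.6321 -0.076   0.1551] 0.0091319852836684 [-9.5431 -2.3062  2.2715] [  3.6466  28.8083  84.5201 -31.5771  76.3002  21.8097] 0.0848893379600866
22.2 [array([306, 229]), array([225, 180]), array([250, 150]), array([329, 197])]
30 [array([322, 212]), array([245, 155]), array([270, 125]), array([344, 181])]
```

View pics/s7.png

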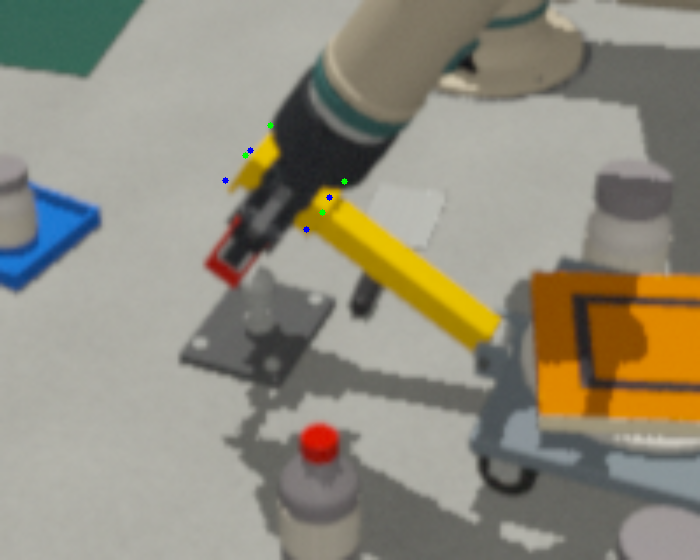

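View pics/s7f.png

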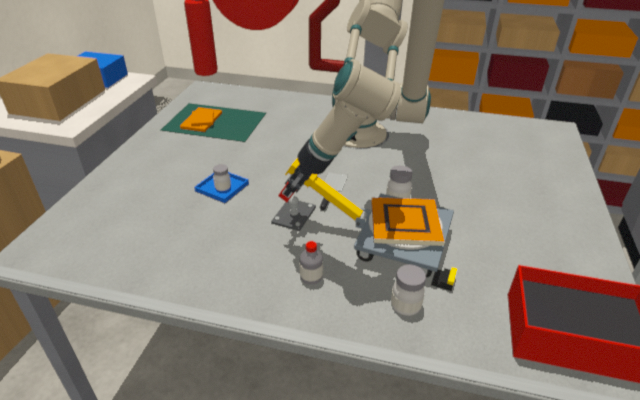

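The bar is up about 28–30°. The blue marks (22°, the 40 mm threshold) are below the coupler's edges. I'll add about 4° of margin, settle and re-check.

Call:
{"api": "arm_command", "payload": {
  "rotation": [
    [-1,0.14,0],
    [-1,0.14,0],
    [-1,0.14,0],
    [-1,0.14,0],
    [0,0,0],
    [0,0,0],
    [0,0,0],
    [0,0,0]
  ],
  "linear": [
    [0.0002,0.0018,0.003],
    [0.0002,0.0018,0.003],
    [0.0002,0.0019,0.0029],
    [0.0002,0.0019,0.0029],
    [0,0,0],
    [0,0,0],
    [0,0,0],
    [0,0,0]
  ],
  "hand": [1,1,1,1,1,1,1,1]
}}

```text
clock: 15.1
eef_pos: [0.633, -0.0684, 0.1669]
tcp_rot: [[0.99, -0.11, -0.086], [-0.139, -0.808, -0.573], [-0.006, 0.579, -0.815]]
contact_force: [-9.1, -2.3, 2.2]
width: 0.0092
```

Run:
```python
from h import *
import cv2
np.set_printoptions(precision=4,suppress=True)
s=bot.read_state(); print(s["clock"],s["eef_pos"],s["width"],s["contact_force"],np.abs(s["qd"]).max())
ms=camera_model("scene")
X=np.array([np.cos(np.radians(-7.8)),np.sin(np.radians(-7.8)),0]);Y=np.array([-X[1],X[0],0])
H=np.array([.529,-.092,0])+.2*Y+[0,0,.052]
from scipy.spatial.transform import Rotation as R
im=snapshot("scene")[:,:,::-1]
big=cv2.resize(im[140:240,270:400],None,fx=6,fy=6,interpolation=cv2.INTER_CUBIC)
for a,c in((22.2,(255,0,0)),(32,(0,255,0))):
  for x in(.014,-.014):
    pts=[H+R.from_rotvec(-X*np.radians(a)).apply(X*x-Y*y+np.array([0,0,.013])) for y in (.03,.164)]
    q=[tuple(int(v) for v in (proj(ms,p)-[270,140])*6) for p in pts]; cv2.line(big,q[0],q[1],c,1)
cv2.imwrite("pics/s8.png",big)
```

```text
15.1 [ 0.633  -0.0684  0.1669] 0.009174906371127388 [-9.0935 -2.2971  2.2018] 0.152822060131237
```

View pics/s8.png

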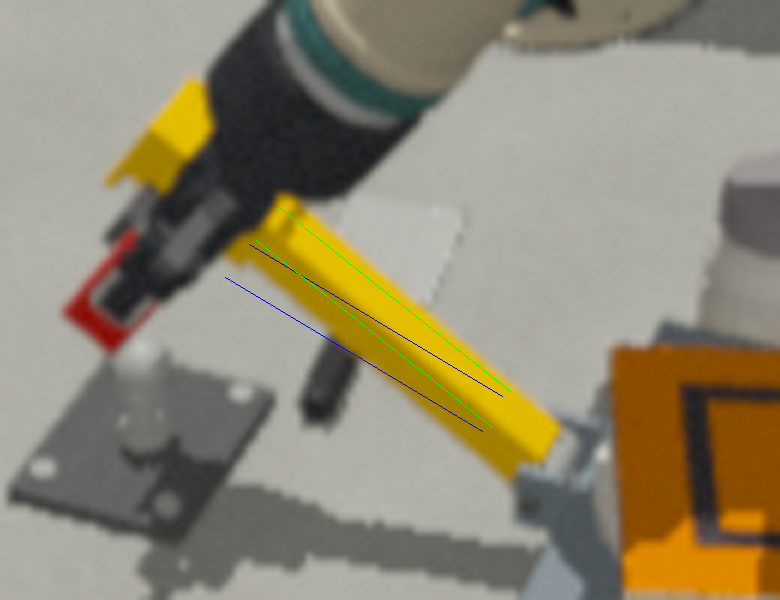

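The bar's edges lie along the green 32° lines, well above the 22° threshold, which puts the mouth about 70 mm clear. The grip is steady and the pot and bystanders were unmoved in the last full picture. Handing in.

```bash
python3 -c "
from rig import order
print(order.finish_job())"
```

```text
the job is handed in; nothing more can be done
None
```

I stood the small pot in the blue tray, pulled the latch open, lifted the coupler off the ball, and handed the job in while still holding the bar up, at about 15 s. No verdict was reported.

- **Pot:** I took the smallest of the three look-alikes, the one on the panel. The wrist picture after release shows it upright near the tray's centre. The last full picture still shows it upright in the tray.
- **Latch:** I pulled it about 15 mm, judged from 15.5 mm of tool travel and 9 N of spring force. The arm blocked the top view at that moment, so no picture confirms the opening directly.
- **Tow bar:** In the last picture its edges lie along the 32° line. That puts the mouth about 70 mm above the ball's top. The hand had turned 34–35°, which disagrees by 2–3°, but only about 22° is needed. The tab was still held, with 9 mm between the fingers and a steady wrist force of about 9.6 N.
- **Bystanders:** The hardener, spatula and chock look unmoved by eye in the last full picture, taken just before the final 4° of lift. I did not measure their positions.

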